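Fish the pipe nut out from between the drawer cabinets

TASK

The hexagonal pipe nut has dropped into the narrow gap between the two grey drawer cabinets, where fingers must not go after it. Take the bent steel rod from its wooden rest, reach down into the gap with its leg and drag the nut out along the bench until it lies flat in front of the gap's mouth, a good 3 cm clear of the cabinet fronts, without the gripper touching the nut. Then lay the rod back on its rest as it lay before.

Things in the scene. Friction and masses are not known exactly. Their poses are not given: they have to be found in the camera images.
- nut: Large steel hexagonal pipe nut lying flat on the bench inside the gap, 40 to 85 mm in from its mouth: 40 mm across flats, 46 mm across corners, 18 mm high, about 0.11 kg, with an upright through hole 26 mm wide, big enough for the rod's leg. Origin: centre of its underside; z up along the hole.
- cabinets: Two grey drawer cabinets, one fixed piece, each 180 mm deep (x), 150 wide (y), 90 high, with a straight gap 68 mm wide between them, open above, in front and behind, the bench its floor. Origin: on the bench, middle of the gap's front mouth; x points into the gap (front faces x = 0, pulls stand out 15 mm), y across it (walls at y = +-34 mm), z up. The bench before the mouth is free.
- rod: L-shaped steel rod, 0.33 kg. Origin: lower tip of its leg; x points from handle to leg, z up. Level dark bar handle 14 mm wide, 22 mm high, from x = -155 to -35 mm, underside z = 150, top 172 mm; then a round rod 8 mm thick that bends straight down into the upright leg at x = y = 0, tip at z = 0. Centre of mass near x = -75 mm. On the rest its tip hangs 20 mm above the bench.
- rest: Fixed MDF rest: base 150 x 100 mm, two uprights with crossbars 50 mm before and behind the centre (88 mm free between), tops 170 mm above the bench, 74 mm clear (y) between 8 mm end lips. The rod's handle lies across both along x. Origin: on the bench under the centre; x the way the rod's leg points, z up. In place the rod's origin is near x = 95, y = 0, z = 20 mm here.
Not all that is in view belongs to the job. Several things have the shape of the nut; the one meant has the colours described above. Several things have the shape of the rod; the one meant has the colours described above.

How it is judged:
By the outcome, as a careful person would: the job done as asked, in the order asked, and still so for the second after the job is handed in, with the robot touching nothing.
It also fails if it takes over 51 s, if anything falls off the work surface, if the arm or the gripper's body presses on something with over 40 N, if the wrist force passes 120 N, or if a joint passes its speed limit or range.

ROBOT

A 6-joint arm with a two-finger parallel gripper is mounted at the origin on the work surface. World frame = base frame: x ahead of the robot, y to its left, z up, the work surface at z = 0. Lengths are in mm, angles in degrees, forces in N, time in s.
With the tool pointing down it reaches from about 300 to 1000 mm from the base axis. Payload 5.1 kg.
Tool frame: the origin (TCP) lies between the finger pads; the fingertips stand 11 mm ahead of it and the grasp point (between the pads) lies 8 mm behind it; z points along the fingers, y is the line along which they close (so a half turn about z gives the same grasp; the last joint's range is limited). The gripper opens to 95 mm and grips with 3 to 60 N. Pads are 20 mm wide; open, the fingers measure 119 mm over their backs; the gripper's body (75 mm by 180 mm) begins 59 mm behind the grasp point.
Start: joints at [63.793, 7.093, 94.555, -0, 78.352, -4.733], TCP at [237.976, 604.857, 225.656] pointing down, gripper open.
Joint ranges: [-149.61, 149.61], [-58.7, 133.49], [1.44, 155.28], [-77.14, 257.14], [18.33, 153.61], [-166.67, 166.67]. Speed limits (degrees/s): [147.25, 147.25, 180, 180, 180, 180].

INTERFACE

Orientations are given as a 3x3 rotation matrix whose columns are the frame's x, y, z axes.
In Python, from bench import manip, imaging gives the robot as it stands. The module is installed in compiled form; this text tells all that it offers.
- The arm moves only by the shell command python3 -m jog 'ROWS'. ROWS is JSON, a list of rows, each an object of numbers: "tx", "ty", "tz": the shift along the tool's x, y, z scaled (see below); "rx", "ry", "rz": the turn, a rotation vector about the tool's x, y, z scaled (see below); "claw": the finger opening in mm, from 0 to 95.1. In form: [{"tx": .., "ty": .., "tz": .., "rx": .., "ry": .., "rz": .., "claw": ..}, ...]. A call has 1 to 10 rows; each row is the pose to reach, as a shift and turn from the pose commanded when the call began, along the tool's axes at that moment; what a row does not reach only later rows make up. The controller multiplies each number of a shift by 1 m and each number of a turn by pi/2 rad. A row lasts 1/8 s, in which the tool goes at most 62.5 mm and 10.7 degrees, less where a joint would pass 70% of its speed; a pose out of reach is approached as far as the arm can. A call with a number of a shift or a turn outside -1 to 1 is refused whole. A call with a gripper value outside its range is refused whole. The fingers move at their own pace and stop on an object; the grip force is fixed at half the most. Time passes only in rows, so rows that repeat a pose let the fingers close. It gives the time, the measured TCP pose, the force, the opening and the grip force at its end, in the units of the state.
- manip.read_state(): the state, without advancing time (a new reading comes with each control period).
- imaging.grab_frame(name): name is "scene" or "top" or "wrist"; returns the picture (400x640x3 uint8, blue, green, red); there is no depth.
- imaging.calibration(name): a dict with "mtx" (3x3 intrinsics, pixels), "R" (3x3) and "t" (3): a world point X has camera coordinates R X + t. Camera axes: x right, y down, z forward; pixel columns grow to the right and rows downward; lengths in mm; the calibration is good to about 2 mm. A picture is of the moment at which its call begins: read the wrist's pose just before it. calibration takes no time and is no camera call; for the wrist camera it gives the pose at the moment of the call.
- manip.job_done(): hands the job in; it is judged then, once.
The state is a dict: "time": time; "joints": joint angles; "qvel": joint speeds; "effort": joint torques, N m; "tool_pos": TCP position; "tcp_rot": TCP orientation; "force": force on the tool from outside, world axes, zero at the start; "ft_torque": the same for the moment, N m; "opening": opening from 0.0 (shut) to 1.0 (fully open); "grip_force": force on a finger pad.
Only numpy, scipy, OpenCV 4.12 (cv2) and the standard library are available. Lean on these libraries where they do the work, as an engineer would, in place of code of your own. Each camera call takes 0.05 s, during which the arm holds its last target. There are 200 camera calls.

## Working session

There is one attempt and no reset: what is moved stays moved. The work goes in short steps, Python scripts to look and compute and a shell command to move; the robot and the scene stay as the last step left them, time stands still between calls to the robot, and variables do not carry over. Pictures are saved under pics/ and viewed, at most 10 in all, crops included, and the job is handed in when it is done.

```bash
mkdir -p pics; python3 - <<'E'
from bench import manip, imaging
import cv2
for n in("scene","top"):
    cv2.imwrite(f"pics/{n}0.png",imaging.grab_frame(n)); c=imaging.calibration(n); print(n,c)
s=manip.read_state(); print(s["time"],s["tool_pos"],s["tcp_rot"],s["opening"])
E
```

```text
scene {'mtx': array([[465.86739518,   0.        , 317.54445098],
       [  0.        , 465.86739518, 198.8169611 ],
       [  0.        ,   0.        ,   1.        ]]), 'R': array([[ 0.79628259,  0.60490887, -0.004393  ],
       [ 0.40234395, -0.53502759, -0.74287605],
       [-0.45172269,  0.58977177, -0.66941457]]), 't': array([-506.11541947, -120.49887444, 1364.6481796 ])}
top {'mtx': array([[423.76905961,   0.        , 319.28912476],
       [  0.        , 423.76905961, 196.63977193],
       [  0.        ,   0.        ,   1.        ]]), 'R': array([[-0.04898983, -0.99879876, -0.00101881],
       [-0.97439352,  0.04801685, -0.2196626 ],
       [ 0.21944765, -0.00976851, -0.97557537]]), 't': array([126.55823276, 555.26389551, 772.65948387])}
0.1 [237.73740183 604.37146035 224.54186503] [[-9.30585330e-01  3.66074205e-01 -7.87676809e-04]
 [ 3.66075030e-01  9.30583877e-01 -1.64913274e-03]
 [ 1.29294382e-04 -1.82300754e-03 -9.99998330e-01]] 0.9993417500366414
```

View pics/scene0.png

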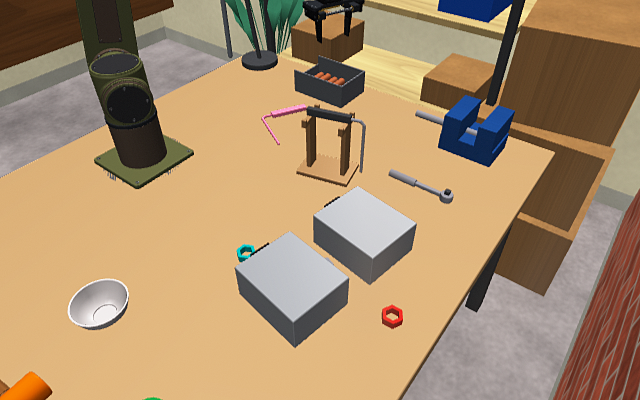

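View pics/top0.png

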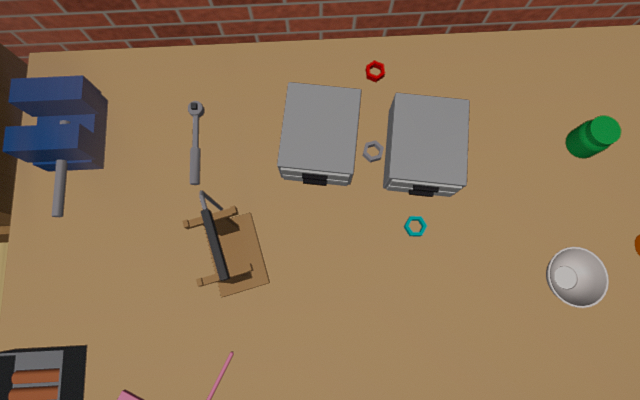

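The scene shows the following candidates in the top view:
- **Nut:** grey at (373,151) in the gap, red at (375,71) and cyan at (416,226). I choose the grey one.
- **Rod:** dark-handled on the rest at (215,245), and pink at (150,395) lying at the edge. I choose the dark one on the rest.

Next is a close crop to check the choice.

```bash
cat > h.py <<'E'
import numpy as np, cv2
from bench import manip, imaging
def bp(n,px,z):
    c=imaging.calibration(n); R=c["R"];o=-R.T@c["t"]
    d=R.T@np.linalg.solve(c["mtx"],[px[0],px[1],1.]); return o+d*(z-o[2])/d[2]
def pj(n,X):
    c=imaging.calibration(n); p=c["mtx"]@(c["R"]@np.asarray(X,float)+c["t"]); return p[:2]/p[2]
E
python3 - <<'E'
import cv2
a=cv2.imread("pics/top0.png")[80:310,175:485]; cv2.imwrite("pics/topc.png",cv2.resize(a,None,fx=2.5,fy=2.5,interpolation=cv2.INTER_CUBIC))
a=cv2.imread("pics/scene0.png")[90:200,240:400]; cv2.imwrite("pics/scc.png",cv2.resize(a,None,fx=5,fy=5,interpolation=cv2.INTER_CUBIC))
E
```

```text
(no output)
```

View pics/topc.png

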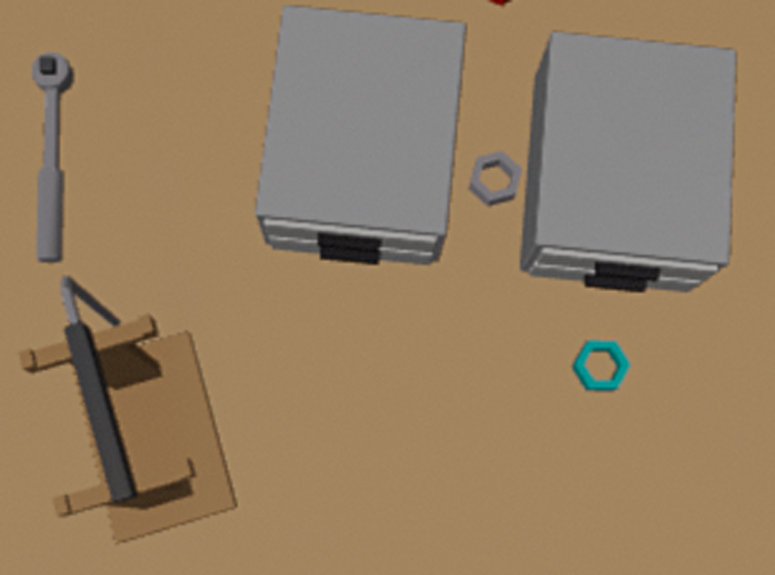

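View pics/scc.png

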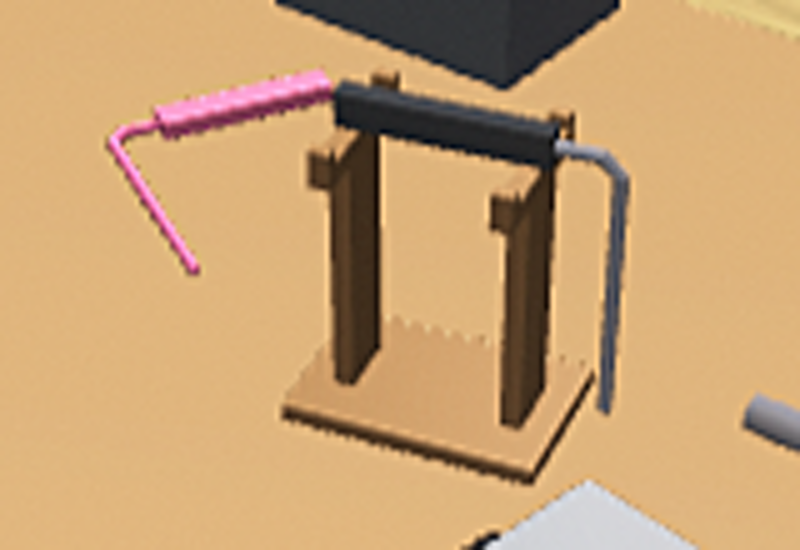

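The crop confirms the choice: a plain steel-grey nut in the gap at crop (495,178), full (373,151), and the dark-handled rod lying on the rest with its handle from crop (78,327) to (120,490).

```bash
python3 - <<'E'
from h import *
f=lambda x,y,z:bp("top",(x/2.5+175-.3,y/2.5+80-.3),z)
a,b=f(78,327,192),f(120,490,192); d=(a-b)/np.linalg.norm(a-b)
print("handle",a,b,np.linalg.norm(a-b),"yaw",np.degrees(np.arctan2(d[1],d[0])))
m=(a+b)/2; tip=m+d*95; tip[2]=20; print("mid",m,"tip",tip,"proj",pj("scene",tip),"seen",(604/5+240,410/5+90))
A,B,C,D=[f(*p,90) for p in((258,214),(443,236),(540,243),(725,265))]
print("cab",A,B,C,D,[np.linalg.norm(u-v) for u,v in((A,B),(B,C),(C,D))])
w=(A-D)/np.linalg.norm(A-D); gx=np.array([w[1],-w[0],0]); M=(A+B+C+D)/4; M[2]=0
print("mouth",M,"gx",gx,np.degrees(np.arctan2(gx[1],gx[0])))
n=f(495,178,18); print("nut",n,"in gap",(n-M)@gx,(n-M)@w)
print("cyan", f(600,366,18),"base corner",f(236,507,12),f(190,333,12))
s=manip.read_state();print(s["tool_pos"])
# rod tip triangulate
print("tip top view pj",pj("top",tip), "crop", (pj("top",tip)-[174.7,79.7])*2.5)
E
```

```text
handle [517.38062739 287.61319416 192.        ] [410.54289139 259.9362226  192.        ] 110.36447158854753 yaw 14.523549675592758
mid [463.96175939 273.77470838 192.        ] tip [555.92600091 297.59860987  20.        ] proj [360.08692349 172.92195904] seen (360.8, 172.0)
cab [620.43735071 176.30238658  90.        ] [595.77326225  34.58337266  90.        ] [586.53297665 -39.47784368  90.        ] [ 562.19424513 -179.2249504    90.        ] [np.float64(143.849213292098), np.float64(74.63542485959324), np.float64(141.85072325203075)]
mouth [591.23445868  -1.95425871   0.        ] gx [ 0.98684541 -0.16166673  0.        ] -9.30365237266076
nut [664.65303   -19.6234541  18.       ] in gap 75.30930134003891 -5.567424163570177
cyan [499.46015396 -92.93132534  18.        ] base corner [401.25625378 207.44997743  12.        ] [544.51236541 242.2827267   12.        ]
[237.73740183 604.37146035 224.54186503]
tip top view pj [223.12266704 208.04232248] crop [121.0566676  320.85580621]
```

```bash
cat >> h.py <<'E'
def shift(P):
    s=manip.read_state(); return np.round(s["tcp_rot"].T@(np.array(P,float)-s["tool_pos"])/1000,4)
E
python3 - <<'E'
from h import *
print(shift([473.6,276.3,320]))
E
```

```text
[-0.3396 -0.2191 -0.0951]
```

```bash
python3 -m jog '[{"tz":-0.06},{"tx":-0.04,"ty":-0.025,"tz":-0.095,"rz":-0.1},{"tx":-0.09,"ty":-0.055,"tz":-0.095,"rz":-0.2},{"tx":-0.14,"ty":-0.09,"tz":-0.095,"rz":-0.3},{"tx":-0.19,"ty":-0.122,"tz":-0.095,"rz":-0.4},{"tx":-0.24,"ty":-0.155,"tz":-0.095,"rz":-0.4},{"tx":-0.29,"ty":-0.187,"tz":-0.095,"rz":-0.4},{"tx":-0.3396,"ty":-0.219,"tz":-0.095,"rz":-0.4},{"tx":-0.3396,"ty":-0.219,"tz":-0.095,"rz":-0.4},{"tx":-0.3396,"ty":-0.219,"tz":-0.095,"rz":-0.4}]'
python3 - <<'E'
from h import *
s=manip.read_state();c=imaging.calibration("wrist");print(s["tool_pos"],s["tcp_rot"],s["joints"]); print(c)
cv2.imwrite("pics/w1.png",imaging.grab_frame("wrist"))
for x in(0,-35,-155):
    d=np.array([np.cos(np.radians(14.52)),np.sin(np.radians(14.52))])
    p=np.array([555.93,297.6])+x*d; print(x,pj("wrist",[*p,192 if x else 20]))
E
```

```text
[237.73740183 604.37146035 224.54186503] [[-9.30585330e-01  3.66074205e-01 -7.87676809e-04]
 [ 3.66075030e-01  9.30583877e-01 -1.64913274e-03]
 [ 1.29294382e-04 -1.82300754e-03 -9.99998330e-01]] [ 6.37936019e+01  7.12819215e+00  9.46248798e+01 -1.26105136e-03
  7.83516339e+01 -4.73239207e+00]
{'mtx': array([[284.44606086,   0.        , 317.70568406],
       [  0.        , 284.44606086, 197.72716975],
       [  0.        ,   0.        ,   1.        ]]), 'R': array([[ 0.3671608 ,  0.93015557, -0.00188836],
       [ 0.895859  , -0.35307523,  0.26976757],
       [ 0.25025908, -0.10073978, -0.96292362]]), 't': array([-648.56666762,  -29.78938547,  392.0309639 ])}
0 [218.68424825 415.19165355]
-35 [143.90414717 554.81402523]
-155 [ 56.82470331 493.7239072 ]$[0]: bad value
```

View pics/w1.png

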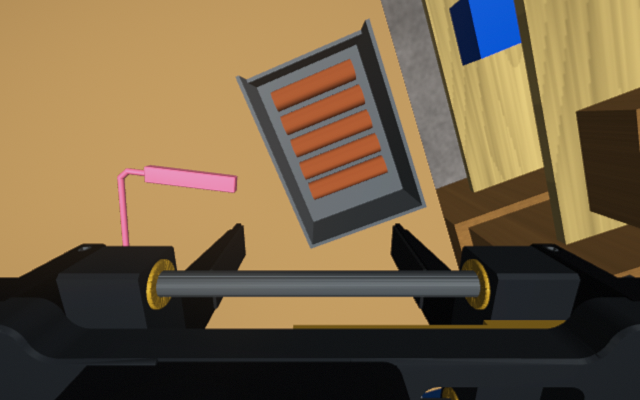

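The move was refused because every row needs all its keys. The picture is from the start pose and shows only the pink decoy (180,180) and a tray (325,130).

```bash
python3 -m jog '[{"tx":0,"ty":0,"tz":-0.06,"rx":0,"ry":0,"rz":0,"claw":95},{"tx":-0.04,"ty":-0.025,"tz":-0.095,"rx":0,"ry":0,"rz":-0.1,"claw":95},{"tx":-0.09,"ty":-0.055,"tz":-0.095,"rx":0,"ry":0,"rz":-0.2,"claw":95},{"tx":-0.14,"ty":-0.09,"tz":-0.095,"rx":0,"ry":0,"rz":-0.3,"claw":95},{"tx":-0.19,"ty":-0.122,"tz":-0.095,"rx":0,"ry":0,"rz":-0.4,"claw":95},{"tx":-0.24,"ty":-0.155,"tz":-0.095,"rx":0,"ry":0,"rz":-0.4,"claw":95},{"tx":-0.29,"ty":-0.187,"tz":-0.095,"rx":0,"ry":0,"rz":-0.4,"claw":95},{"tx":-0.3396,"ty":-0.219,"tz":-0.095,"rx":0,"ry":0,"rz":-0.4,"claw":95},{"tx":-0.3396,"ty":-0.219,"tz":-0.095,"rx":0,"ry":0,"rz":-0.4,"claw":95},{"tx":-0.3396,"ty":-0.219,"tz":-0.095,"rx":0,"ry":0,"rz":-0.4,"claw":95}]' && python3 - <<'E'
from h import *
s=manip.read_state();print(s["tool_pos"],s["tcp_rot"],s["joints"])
img=imaging.grab_frame("wrist"); cv2.imwrite("pics/w2.png",img)
d=np.array([np.cos(np.radians(14.52)),np.sin(np.radians(14.52))])
for x in(-35,-155):
  for y in(-7,7):
    p=np.array([555.93,297.6])+x*d+y*np.array([-d[1],d[0]]); print(x,y,pj("wrist",[*p,192]))
E
```

```text
time: 1.4
tool_pos: [473.6, 276.8, 320.3]
tcp_rot: [[-0.968, -0.25, -0.001], [-0.25, 0.968, 0.0], [0.001, 0.0, -1.0]]
force: [0.3, 0.1, 0.1]
opening: 1.0
grip_force: 0.0
[473.62075052 276.78529986 320.32454474] [[-9.68177350e-01 -2.50263762e-01 -8.17894053e-04]
 [-2.50263987e-01  9.68177620e-01  1.82717623e-04]
 [ 7.46139117e-04  3.81592490e-04 -9.99999649e-01]] [ 2.46799011e+01 -8.19764424e+00  1.00733701e+02  2.91074164e-02
  8.75021537e+01 -7.98145072e+01]
-35 -7 [310.48834915 238.00004435]
-35 7 [323.26622465 237.9945962 ]
-155 -7 [309.61053595 124.97791584]
-155 7 [323.86710647 124.97270311]
```

View pics/w2.png

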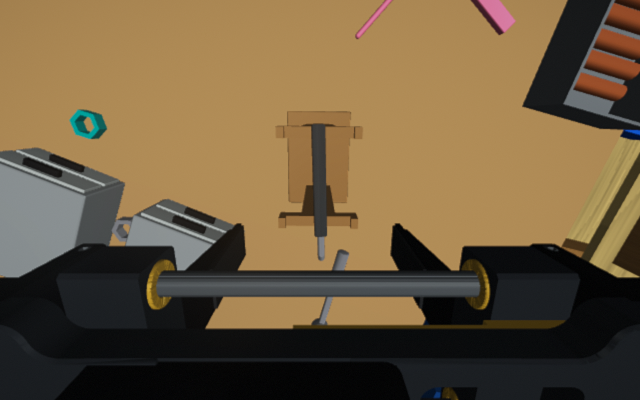

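The wrist view shows the handle at columns 312–326, rows 124–237, within 2 px of the prediction and nearly centred between the fingers. I will descend and close.

```bash
python3 -m jog '[{"tx":0,"ty":0.001,"tz":0.04,"rx":0,"ry":0,"rz":0,"claw":95},{"tx":0,"ty":0.001,"tz":0.08,"rx":0,"ry":0,"rz":0,"claw":95},{"tx":0,"ty":0.001,"tz":0.12,"rx":0,"ry":0,"rz":0,"claw":95},{"tx":0,"ty":0.001,"tz":0.147,"rx":0,"ry":0,"rz":0,"claw":95},{"tx":0,"ty":0.001,"tz":0.147,"rx":0,"ry":0,"rz":0,"claw":60},{"tx":0,"ty":0.001,"tz":0.147,"rx":0,"ry":0,"rz":0,"claw":20},{"tx":0,"ty":0.001,"tz":0.147,"rx":0,"ry":0,"rz":0,"claw":5},{"tx":0,"ty":0.001,"tz":0.147,"rx":0,"ry":0,"rz":0,"claw":5},{"tx":0,"ty":0.001,"tz":0.147,"rx":0,"ry":0,"rz":0,"claw":5},{"tx":0,"ty":0.001,"tz":0.147,"rx":0,"ry":0,"rz":0,"claw":5}]'
```

```text
time: 2.7
tool_pos: [473.7, 277.7, 173.9]
tcp_rot: [[-0.968, -0.251, 0.0], [-0.251, 0.968, 0.0], [-0.0, 0.0, -1.0]]
force: [0.3, -0.1, -0.9]
opening: 0.425
grip_force: 0.0
```

```bash
python3 -m jog '[{"tx":0,"ty":0,"tz":0,"rx":0,"ry":0,"rz":0,"claw":2},{"tx":0,"ty":0,"tz":0,"rx":0,"ry":0,"rz":0,"claw":2},{"tx":0,"ty":0,"tz":0,"rx":0,"ry":0,"rz":0,"claw":2},{"tx":0,"ty":0,"tz":0,"rx":0,"ry":0,"rz":0,"claw":2},{"tx":0,"ty":0,"tz":0,"rx":0,"ry":0,"rz":0,"claw":2},{"tx":0,"ty":0,"tz":0,"rx":0,"ry":0,"rz":0,"claw":2},{"tx":0,"ty":0,"tz":0,"rx":0,"ry":0,"rz":0,"claw":2}]'
```

```text
time: 3.58
tool_pos: [473.5, 277.9, 173.7]
tcp_rot: [[-0.968, -0.251, -0.0], [-0.251, 0.968, 0.0], [-0.0, 0.0, -1.0]]
force: [-0.5, 1.6, -0.7]
opening: 0.144
grip_force: 30.0
```

Gripped at 13.7 mm opening and 30 N. Lifting, then moving over the gap.

```bash
python3 -m jog '[{"tx":0,"ty":0,"tz":-0.01,"rx":0,"ry":0,"rz":0,"claw":2},{"tx":0,"ty":0,"tz":-0.04,"rx":0,"ry":0,"rz":0,"claw":2},{"tx":0,"ty":0,"tz":-0.08,"rx":0,"ry":0,"rz":0,"claw":2},{"tx":0,"ty":0,"tz":-0.12,"rx":0,"ry":0,"rz":0,"claw":2},{"tx":0,"ty":0,"tz":-0.13,"rx":0,"ry":0,"rz":0,"claw":2},{"tx":0,"ty":0,"tz":-0.13,"rx":0,"ry":0,"rz":0,"claw":2}]' && python3 -m jog '[{"tx":-0.002,"ty":-0.02,"tz":0,"rx":0,"ry":0,"rz":0,"claw":2},{"tx":-0.005,"ty":-0.06,"tz":0,"rx":0,"ry":0,"rz":0,"claw":2},{"tx":-0.009,"ty":-0.11,"tz":0,"rx":0,"ry":0,"rz":0,"claw":2},{"tx":-0.013,"ty":-0.16,"tz":0,"rx":0,"ry":0,"rz":0,"claw":2},{"tx":-0.017,"ty":-0.21,"tz":0,"rx":0,"ry":0,"rz":0,"claw":2},{"tx":-0.021,"ty":-0.26,"tz":0,"rx":0,"ry":0,"rz":0,"claw":2},{"tx":-0.024,"ty":-0.305,"tz":0,"rx":0,"ry":0,"rz":0,"claw":2},{"tx":-0.0257,"ty":-0.33,"tz":0,"rx":0,"ry":0,"rz":0,"claw":2},{"tx":-0.0257,"ty":-0.335,"tz":0,"rx":0,"ry":0,"rz":0,"claw":2},{"tx":-0.0257,"ty":-0.335,"tz":0,"rx":0,"ry":0,"rz":0,"claw":2}]' && python3 - <<'E'
from h import *
s=manip.read_state();print(s["tool_pos"],s["joints"])
a=imaging.grab_frame("scene");b=imaging.grab_frame("top");cv2.imwrite("pics/s3.png",a);cv2.imwrite("pics/t3.png",b)
tip=s["tool_pos"]+[82.2,20.7,0]; tip[2]=s["tool_pos"][2]-173.7+20
for z in(tip[2],tip[2]+161):
  X=[tip[0],tip[1],z]; print(pj("scene",X),pj("top",X))
u,v=pj("scene",tip).astype(int);u2,v2=pj("top",tip).astype(int)
A=cv2.resize(a[v-75:v+75,u-50:u+50],None,fx=4,fy=4,interpolation=cv2.INTER_CUBIC);B=cv2.resize(b[v2-75:v2+75,u2-50:u2+50],None,fx=4,fy=4,interpolation=cv2.INTER_CUBIC)
print(A.shape,B.shape,(u-50,v-75),(u2-50,v2-75));cv2.imwrite("pics/c3.png",np.hstack([A,B]))
E
```

```text
time: 4.32
tool_pos: [473.5, 277.5, 303.3]
tcp_rot: [[-0.968, -0.251, -0.0], [-0.251, 0.968, -0.0], [0.0, -0.0, -1.0]]
force: [0.3, -0.8, -2.8]
opening: 0.145
grip_force: 30.0
time: 5.58
tool_pos: [581.8, -40.4, 302.1]
tcp_rot: [[-0.968, -0.25, -0.003], [-0.25, 0.968, 0.001], [0.002, 0.001, -1.0]]
force: [-1.1, 0.9, -3.9]
opening: 0.144
grip_force: 30.0
[581.76550674 -40.42894161 302.07211961] [-9.25445031e+00 -3.32263321e+00  9.79385770e+01  1.15210307e-02
  8.55438042e+01 -1.13736538e+02]
[322.43031525 221.76302664] [381.49266797 128.05394475]
[322.66327702 158.82330645] [397.22153423  86.28689851]
(600, 400, 3) (600, 400, 3) (np.int64(272), np.int64(146)) (np.int64(331), np.int64(53))
```

View pics/c3.png

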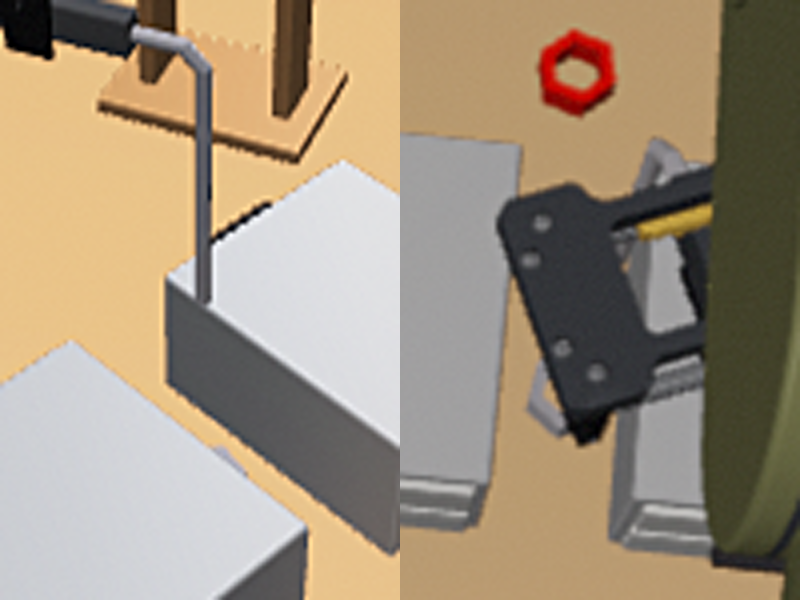

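The rod tip appears in the scene view at (322.7,221.7), matching the predicted (322.4,221.8). Lowering it into the nut's hole.

```bash
python3 -m jog '[{"tx":-0.0007,"ty":0,"tz":0.03,"rx":0,"ry":0,"rz":0,"claw":2},{"tx":-0.0007,"ty":0,"tz":0.07,"rx":0,"ry":0,"rz":0,"claw":2},{"tx":-0.0007,"ty":0,"tz":0.1,"rx":0,"ry":0,"rz":0,"claw":2},{"tx":-0.0007,"ty":0,"tz":0.12,"rx":0,"ry":0,"rz":0,"claw":2},{"tx":-0.0007,"ty":0,"tz":0.127,"rx":0,"ry":0,"rz":0,"claw":2},{"tx":-0.0007,"ty":0,"tz":0.13,"rx":0,"ry":0,"rz":0,"claw":2},{"tx":-0.0007,"ty":0,"tz":0.133,"rx":0,"ry":0,"rz":0,"claw":2},{"tx":-0.0007,"ty":0,"tz":0.133,"rx":0,"ry":0,"rz":0,"claw":2}]'
```

```text
time: 6.68
tool_pos: [583.6, -40.0, 171.4]
tcp_rot: [[-0.968, -0.251, 0.001], [-0.251, 0.968, -0.0], [-0.001, -0.0, -1.0]]
force: [-0.2, -0.8, -3.7]
opening: 0.146
grip_force: 30.0
```

```bash
python3 -m jog '[{"tx":0,"ty":0,"tz":0.003,"rx":0,"ry":0,"rz":0,"claw":2},{"tx":0,"ty":0,"tz":0.005,"rx":0,"ry":0,"rz":0,"claw":2},{"tx":0,"ty":0,"tz":0.005,"rx":0,"ry":0,"rz":0,"claw":2}]' && python3 -m jog '[{"tx":0,"ty":0,"tz":0.003,"rx":0,"ry":0,"rz":0,"claw":2},{"tx":0,"ty":0,"tz":0.006,"rx":0,"ry":0,"rz":0,"claw":2},{"tx":0,"ty":0,"tz":0.008,"rx":0,"ry":0,"rz":0,"claw":2},{"tx":0,"ty":0,"tz":0.008,"rx":0,"ry":0,"rz":0,"claw":2}]'
```

```text
time: 7.05
tool_pos: [583.0, -40.0, 165.3]
tcp_rot: [[-0.968, -0.251, -0.001], [-0.251, 0.968, 0.0], [0.001, 0.0, -1.0]]
force: [-0.2, 0.5, -3.9]
opening: 0.148
grip_force: 30.0
time: 7.55
tool_pos: [583.0, -39.9, 157.3]
tcp_rot: [[-0.968, -0.251, -0.001], [-0.251, 0.968, 0.0], [0.001, 0.0, -1.0]]
force: [-0.2, 0.6, -3.2]
opening: 0.143
grip_force: 30.0
```

In the hole at tip z ≈ 4 mm with no contact force. Dragging outwards.

```bash
python3 -m jog '[{"tx":0.004,"ty":0.002,"tz":0,"rx":0,"ry":0,"rz":0,"claw":2},{"tx":0.01,"ty":0.005,"tz":0,"rx":0,"ry":0,"rz":0,"claw":2},{"tx":0.018,"ty":0.0087,"tz":0,"rx":0,"ry":0,"rz":0,"claw":2},{"tx":0.027,"ty":0.013,"tz":0,"rx":0,"ry":0,"rz":0,"claw":2},{"tx":0.036,"ty":0.0173,"tz":0,"rx":0,"ry":0,"rz":0,"claw":2},{"tx":0.045,"ty":0.0216,"tz":0,"rx":0,"ry":0,"rz":0,"claw":2},{"tx":0.054,"ty":0.0259,"tz":0,"rx":0,"ry":0,"rz":0,"claw":2},{"tx":0.063,"ty":0.0302,"tz":0,"rx":0,"ry":0,"rz":0,"claw":2},{"tx":0.072,"ty":0.0345,"tz":0,"rx":0,"ry":0,"rz":0,"claw":2},{"tx":0.078,"ty":0.0374,"tz":0,"rx":0,"ry":0,"rz":0,"claw":2}]' && python3 -m jog '[{"tx":0.005,"ty":0.0024,"tz":0,"rx":0,"ry":0,"rz":0,"claw":2},{"tx":0.013,"ty":0.0062,"tz":0,"rx":0,"ry":0,"rz":0,"claw":2},{"tx":0.022,"ty":0.0105,"tz":0,"rx":0,"ry":0,"rz":0,"claw":2},{"tx":0.031,"ty":0.0148,"tz":0,"rx":0,"ry":0,"rz":0,"claw":2},{"tx":0.04,"ty":0.0191,"tz":0,"rx":0,"ry":0,"rz":0,"claw":2},{"tx":0.049,"ty":0.0234,"tz":0,"rx":0,"ry":0,"rz":0,"claw":2},{"tx":0.058,"ty":0.0278,"tz":0,"rx":0,"ry":0,"rz":0,"claw":2},{"tx":0.066,"ty":0.0316,"tz":0,"rx":0,"ry":0,"rz":0,"claw":2},{"tx":0.071,"ty":0.034,"tz":0,"rx":0,"ry":0,"rz":0,"claw":2},{"tx":0.071,"ty":0.034,"tz":0,"rx":0,"ry":0,"rz":0,"claw":2}]' && python3 - <<'E'
from h import *
s=manip.read_state();print(s["tool_pos"])
a=imaging.grab_frame("scene");cv2.imwrite("pics/s4.png",a)
tip=s["tool_pos"]+[82.2,20.7,0];tip[2]=4;print(tip);u,v=pj("scene",tip).astype(int);print(u,v)
b=imaging.grab_frame("top");u2,v2=pj("top",tip).astype(int)
cv2.imwrite("pics/c4.png",np.hstack([cv2.resize(i[y-75:y+75,x-50:x+50],None,fx=4,fy=4) for i,x,y in((a,u,v),(b,u2,v2))]))
E
```

```text
time: 8.8
tool_pos: [497.7, -23.2, 157.7]
tcp_rot: [[-0.968, -0.251, 0.0], [-0.251, 0.968, -0.0], [-0.0, -0.0, -1.0]]
force: [0.7, 0.5, -4.0]
opening: 0.146
grip_force: 30.0
time: 10.05
tool_pos: [420.3, -8.1, 157.4]
tcp_rot: [[-0.968, -0.251, -0.001], [-0.251, 0.968, 0.0], [0.001, 0.0, -1.0]]
force: [0.1, -0.4, -3.5]
opening: 0.145
grip_force: 30.0
[420.32097152  -8.08936396 157.41536857]
[502.52097152  12.61063604   4.        ]
277 228
```

View pics/c4.png

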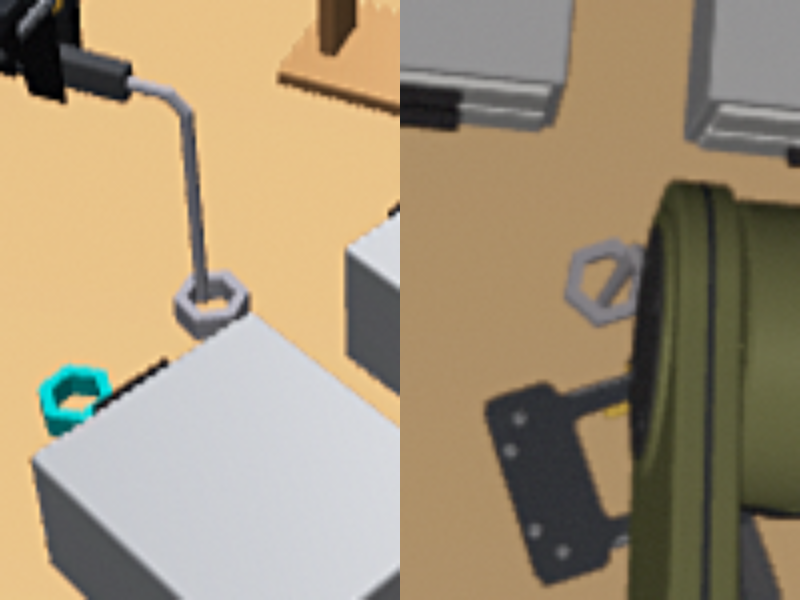

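The scene view shows the steel nut flat with the leg in its hole, at crop (212,303), clear of the cabinet fronts. Next I ease the leg off the hole's wall, lift it and carry it back.

```bash
python3 -m jog '[{"tx":-0.0045,"ty":-0.002,"tz":0,"rx":0,"ry":0,"rz":0,"claw":2},{"tx":-0.0045,"ty":-0.002,"tz":0,"rx":0,"ry":0,"rz":0,"claw":2},{"tx":-0.0045,"ty":-0.002,"tz":-0.01,"rx":0,"ry":0,"rz":0,"claw":2},{"tx":-0.0045,"ty":-0.002,"tz":-0.03,"rx":0,"ry":0,"rz":0,"claw":2},{"tx":-0.0045,"ty":-0.002,"tz":-0.07,"rx":0,"ry":0,"rz":0,"claw":2},{"tx":-0.0045,"ty":-0.002,"tz":-0.11,"rx":0,"ry":0,"rz":0,"claw":2},{"tx":-0.0045,"ty":-0.002,"tz":-0.14,"rx":0,"ry":0,"rz":0,"claw":2},{"tx":-0.0045,"ty":-0.002,"tz":-0.146,"rx":0,"ry":0,"rz":0,"claw":2},{"tx":-0.0045,"ty":-0.002,"tz":-0.146,"rx":0,"ry":0,"rz":0,"claw":2}]' && python3 -m jog '[{"tx":-0.02,"ty":0.01,"tz":0,"rx":0,"ry":0,"rz":0,"claw":2},{"tx":-0.06,"ty":0.03,"tz":0,"rx":0,"ry":0,"rz":0,"claw":2},{"tx":-0.095,"ty":0.06,"tz":0,"rx":0,"ry":0,"rz":0,"claw":2},{"tx":-0.1187,"ty":0.1,"tz":0,"rx":0,"ry":0,"rz":0,"claw":2},{"tx":-0.1187,"ty":0.145,"tz":0,"rx":0,"ry":0,"rz":0,"claw":2},{"tx":-0.1187,"ty":0.19,"tz":0,"rx":0,"ry":0,"rz":0,"claw":2},{"tx":-0.1187,"ty":0.23,"tz":0,"rx":0,"ry":0,"rz":0,"claw":2},{"tx":-0.1187,"ty":0.258,"tz":0,"rx":0,"ry":0,"rz":0,"claw":2},{"tx":-0.1187,"ty":0.2653,"tz":0,"rx":0,"ry":0,"rz":0,"claw":2},{"tx":-0.1187,"ty":0.2653,"tz":0,"rx":0,"ry":0,"rz":0,"claw":2}]' && python3 - <<'E'
from h import *
s=manip.read_state();print(s["tool_pos"],shift([473.5,277.9,173.7]))
E
```

```text
time: 11.28
tool_pos: [425.7, -9.0, 303.3]
tcp_rot: [[-0.968, -0.251, -0.0], [-0.251, 0.968, 0.0], [0.0, 0.0, -1.0]]
force: [0.4, -1.1, -3.8]
opening: 0.148
grip_force: 30.0
time: 12.52
tool_pos: [473.8, 277.3, 302.1]
tcp_rot: [[-0.968, -0.251, -0.002], [-0.251, 0.968, -0.002], [0.002, -0.001, -1.0]]
force: [0.0, 0.5, -3.1]
opening: 0.148
grip_force: 30.0
[473.78237483 277.25755748 302.06476035] [-0.0002  0.0008  0.1284]
```

```bash
python3 -m jog '[{"tx":0.0006,"ty":0.0003,"tz":0.03,"rx":0,"ry":0,"rz":0,"claw":2},{"tx":0.0006,"ty":0.0003,"tz":0.065,"rx":0,"ry":0,"rz":0,"claw":2},{"tx":0.0006,"ty":0.0003,"tz":0.095,"rx":0,"ry":0,"rz":0,"claw":2},{"tx":0.0006,"ty":0.0003,"tz":0.115,"rx":0,"ry":0,"rz":0,"claw":2},{"tx":0.0006,"ty":0.0003,"tz":0.124,"rx":0,"ry":0,"rz":0,"claw":2},{"tx":0.0006,"ty":0.0003,"tz":0.128,"rx":0,"ry":0,"rz":0,"claw":2},{"tx":0.0006,"ty":0.0003,"tz":0.13,"rx":0,"ry":0,"rz":0,"claw":2},{"tx":0.0006,"ty":0.0003,"tz":0.13,"rx":0,"ry":0,"rz":0,"claw":2},{"tx":0.0006,"ty":0.0003,"tz":0.13,"rx":0,"ry":0,"rz":0,"claw":2}]'
```

```text
time: 13.65
tool_pos: [473.9, 277.9, 174.4]
tcp_rot: [[-0.968, -0.251, 0.001], [-0.251, 0.968, 0.001], [-0.001, 0.0, -1.0]]
force: [0.1, 0.1, -3.2]
opening: 0.142
grip_force: 30.0
```

```bash
python3 -m jog '[{"tx":0,"ty":0,"tz":0.0005,"rx":0,"ry":0,"rz":0,"claw":2},{"tx":0,"ty":0,"tz":0.001,"rx":0,"ry":0,"rz":0,"claw":2},{"tx":0,"ty":0,"tz":0.001,"rx":0,"ry":0,"rz":0,"claw":2}]'
```

```text
time: 14.02
tool_pos: [473.8, 277.9, 173.6]
tcp_rot: [[-0.968, -0.251, 0.001], [-0.251, 0.968, 0.0], [-0.001, 0.0, -1.0]]
force: [-1.3, -0.5, 3.0]
opening: 0.145
grip_force: 30.0
```

Force turned positive, so the rod is supported by the rest. Opening slowly.

```bash
python3 -m jog '[{"tx":0,"ty":0,"tz":0,"rx":0,"ry":0,"rz":0,"claw":16},{"tx":0,"ty":0,"tz":0,"rx":0,"ry":0,"rz":0,"claw":25},{"tx":0,"ty":0,"tz":0,"rx":0,"ry":0,"rz":0,"claw":60},{"tx":0,"ty":0,"tz":0,"rx":0,"ry":0,"rz":0,"claw":60},{"tx":0,"ty":0,"tz":0,"rx":0,"ry":0,"rz":0,"claw":60},{"tx":0,"ty":0,"tz":0,"rx":0,"ry":0,"rz":0,"claw":60},{"tx":0,"ty":0,"tz":0,"rx":0,"ry":0,"rz":0,"claw":60}]' && python3 -m jog '[{"tx":0,"ty":0,"tz":-0.02,"rx":0,"ry":0,"rz":0,"claw":60},{"tx":0,"ty":0,"tz":-0.06,"rx":0,"ry":0,"rz":0,"claw":60},{"tx":0,"ty":0,"tz":-0.11,"rx":0,"ry":0,"rz":0,"claw":60},{"tx":0,"ty":0,"tz":-0.16,"rx":0,"ry":0,"rz":0,"claw":60},{"tx":0.05,"ty":0,"tz":-0.18,"rx":0,"ry":0,"rz":0,"claw":60},{"tx":0.1,"ty":0,"tz":-0.18,"rx":0,"ry":0,"rz":0,"claw":60},{"tx":0.13,"ty":0,"tz":-0.18,"rx":0,"ry":0,"rz":0,"claw":60},{"tx":0.13,"ty":0,"tz":-0.18,"rx":0,"ry":0,"rz":0,"claw":60}]' && python3 - <<'E'
from h import *
a=imaging.grab_frame("scene");b=imaging.grab_frame("top")
A=cv2.resize(a[90:290,200:400],(400,400));B=cv2.resize(b[100:300,180:440],(400,308));B=cv2.copyMakeBorder(B,0,92,0,0,0)
cv2.imwrite("pics/c5.png",np.hstack([A,B]))
E
```

```text
time: 14.9
tool_pos: [473.6, 277.7, 172.7]
tcp_rot: [[-0.968, -0.251, 0.0], [-0.251, 0.968, 0.0], [-0.0, 0.0, -1.0]]
force: [0.4, 0.4, -0.4]
opening: 0.629
grip_force: 0.0
time: 15.9
tool_pos: [346.9, 245.0, 355.0]
tcp_rot: [[-0.968, -0.252, 0.004], [-0.252, 0.968, 0.002], [-0.004, 0.001, -1.0]]
force: [-0.2, 0.0, 0.2]
opening: 0.631
grip_force: 0.0
```

View pics/c5.png

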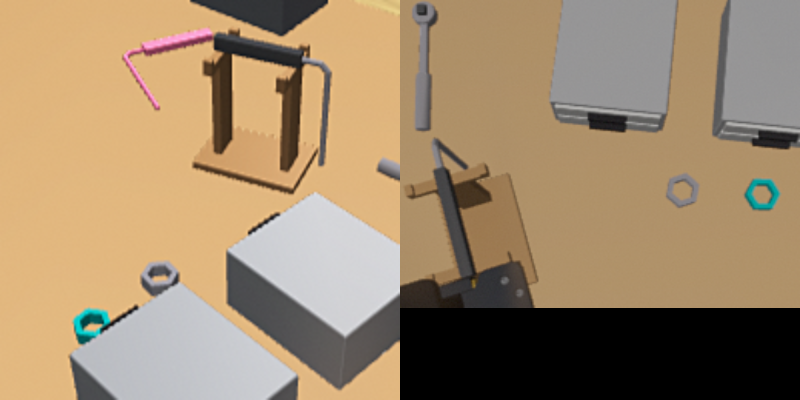

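The rod lies on its rest as before, across both crossbars with the leg end at crop (322,163). The steel nut lies flat at (683,190), well in front of the mouth, and the robot touches nothing.

```bash
python3 -c "
from bench import manip
print(manip.job_done())"
```

```text
the job is handed in; nothing more can be done
None
```

The job is handed in: the nut lies flat about 6 cm clear of the cabinet fronts (estimated from the rod's position), the gripper never touched it, and the rod is back on its rest, with about 16 s of the 51 s used.

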